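# Start up the grinding place in the right order

### The arm

A 6-joint arm with a two-finger parallel gripper is mounted at the origin on the work surface. World frame = base frame: x ahead of the robot, y to its left, z up, the work surface at z = 0. Lengths are in mm, angles in rad, forces in N, time in s.
With the tool pointing down it reaches from about 400 to 925 mm from the base axis. Payload 12.5 kg.
Tool frame: the origin (TCP) lies between the finger pads; the fingertips stand env.tip_extent ahead of it and the grasp point (between the pads) lies 11 mm behind it (env.tip_extent is the distance from the TCP to the fingertips, in mm); z points along the fingers, y is the line along which they close (so a half turn about z gives the same grasp; the last joint's range is limited). The gripper opens to 95 mm and grips with 3 to 60 N. Pads are 20 mm wide; open, the fingers measure 119 mm over their backs; the gripper's body (75 mm by 180 mm) begins 59 mm behind the grasp point.
Start: joints at [-1.394, 0.491, 1.559, -0, 1.092, -0.106], TCP at [174.426, -600.184, 222.661] pointing down, gripper open.
Joint ranges: [-3.1, 3.1], [-0.84, 2.19], [0.05, 2.79], [-1.13, 4.28], [0.06, 2.93], [-2.69, 2.69]. Speed limits (rad/s): [2.22, 2.22, 2.79, 3.14, 3.14, 3.14].

### API

Orientations are given as [roll, pitch, yaw] about the fixed x, y, z axes, in that order (R = Rz(yaw) Ry(pitch) Rx(roll)).
In Python, from cell import env gives the robot as it stands.
- The arm moves only by the tool carry_out, never from a script. Its argument "motion" is a list of rows, each a list of 5 numbers: the shift along the tool's x, y, z in mm, then the turn about the tool's z in degrees, then the closure, from 0 (fully open) to 1 (shut). A call has 1 to 12 rows; each row shifts and turns the commanded pose from where the row before left it, along the tool's axes as they then stand; what a row does not reach is not made up. A row lasts 1/10 s, in which the tool goes at most 50 mm and 8.59 degrees, less where a joint would pass 70% of its speed; a pose out of reach is approached as far as the arm can. A call with a gripper value outside its range is refused whole. The fingers move at their own pace and stop on an object; the grip force is fixed at half the most. Time passes only in rows, so rows that do not move let the fingers close. It gives the time, the measured TCP pose, the force, the opening and the grip force at its end, in the units of the state.
- env.state(): the state, without advancing time (a new reading comes with each control period).
- env.read_camera(name): name is "scene" or "side" or "wrist"; returns a dict with "color" (384x512x3 uint8, red, green, blue), "K" (3x3 intrinsics, pixels), "dist" ([k1, k2, p1, p2, k3] as OpenCV has them; the pictures are not rectified), "R" (3x3) and "t" (3): a world point X has camera coordinates R X + t; the wrist camera has in their place "hand_eye" (4x4, takes a point from camera to tool coordinates, whose origin is the TCP and whose axes are the flange's). Camera axes: x right, y down, z forward; pixel columns grow to the right and rows downward; lengths in mm; the calibration is good to about 2 mm. A picture is of the moment at which its call begins: read the wrist's pose just before it. There is no depth.
- env.job_done(): hands the job in; it is judged then, once.
The state is a dict: "t": time; "joints": joint angles; "qvel": joint speeds; "tau": joint torques, N m; "eef_pos": TCP position; "tcp_rot": TCP orientation; "ft_force": force on the tool from outside, world axes, zero at the start; "moment": the same for the moment, N m; "opening": opening from 0.0 (shut) to 1.0 (fully open); "grip_force": force on a finger pad.
Only numpy, scipy, OpenCV 4.12 (cv2) and the standard library are available. Lean on these libraries where they do the work, as an engineer would, in place of code of your own. Each camera call takes 0.05 s, during which the arm holds its last target. There are 200 camera calls.

### The job

Get the goldsmith's bench ready for grinding with light fingertip taps that tip the big rocker switches right over, raised end fully down: first switch on the socket bar, then the dust collector, and only then the handpiece control unit, so that nothing grinds without suction. All three must stay on. Do not pick up or shift the devices or anything else on the bench, and leave the two smaller rockers as they are.

Things in the scene. Friction and masses are not known exactly. Their poses are not given: they have to be found in the camera images.
- bar: the socket bar: loose, 320 mm long (its x), 62 wide, aluminium top 44 mm above the table, black ends; from -x to +x: cable gland sticking 24 mm out of the -x end, one big rocker switch, three round sockets, the last with a plug in it that stands to 92 mm. 0.95 kg. Origin: centre of its underside
- collector: the dust collector: loose cream box, 170 x 170 mm, top 150 mm above the table, slotted intake and grey filter drawer in its -x face, a clear visor sticking 70 mm out above the intake (to 136 mm up), two rockers on top (big one right, -y; small one left), a round tin on the rear of its top. 3.2 kg. Origin: centre of its underside
- unit: the handpiece control unit: loose blue-grey box, 170 (x) x 150 mm, top 80 mm above the table, speed knob and display in its -x face, two rockers on top (big one left, +y; small one right), behind them a black cradle with the steel handpiece lying in it. 1.9 kg. Origin: centre of its underside
- bar_switch (a joint): main switch of the socket bar: rocker 44 x 26 mm, black, in a grey frame, long axis along its device's x. Off = 0: rear (+x) half sloping up by 0.42 rad; on = 0.32: rear half down, front half up. About 3 N straight down on the raised end tips it; no spring, it stays where it is left, so press the end right down. The whole switch sits in a rubber gasket that gives 3 mm between 8 and 23 N; radians
- collector_switch (a joint): on/off switch of the dust collector, same kind: 0 off (rear half up), 0.32 on; radians
- unit_switch (a joint): on/off switch of the control unit, same kind: 0 off (rear half up), 0.32 on; radians
- bar_switch_spot (a point): spot to tap on the socket bar's big rocker: mid-width on the rear half's face, 17 mm behind the pivot when off, 3 mm short of the raised rear end. Pivot at x -112, y 0 mm in the bar's frame. Off: 56 mm above the table (the end 57). Fully on: 50 mm, end 50 mm; keep the tip off the front half, which rises. Frame round it: 47 mm up. Moves with the rocker
- collector_switch_spot (a point): spot to tap on the dust collector's big rocker: mid-width on the rear half's face, 17 mm behind the pivot when off, 3 mm short of the raised rear end. Pivot at x -45, y -42 mm in the collector's frame. Off: 162 mm above the table (the end 163). Fully on: 156 mm, end 156 mm; keep the tip off the front half, which rises. Frame round it: 153 mm up. Moves with the rocker
- unit_switch_spot (a point): spot to tap on the control unit's big rocker: mid-width on the rear half's face, 17 mm behind the pivot when off, 3 mm short of the raised rear end. Pivot at x -45, y +34 mm in the unit's frame. Off: 92 mm above the table (the end 93). Fully on: 86 mm, end 86 mm; keep the tip off the front half, which rises. Frame round it: 83 mm up. Moves with the rocker
- collector_speed (a joint): the smaller rocker (23 x 14 mm) on top of the dust collector (y +45 mm), at the same distance from the front as the big one; sets its fan speed; radians, 0 now; not part of the job
- unit_direction (a joint): the smaller rocker (23 x 14 mm) on top of the control unit (y -45 mm), at the same distance from the front as the big one; sets the direction of rotation; radians, 0 now; not part of the job
- handpiece: steel micromotor handpiece, 26 mm thick, 175 mm long, lying along y in the cradle on the rear of the control unit, its top 120 mm above the table; origin on its axis, mid-length. Loose bystander
- tin: flat metal tin, 62 mm across, 28 high, on the rear of the collector's top (its lid 180 mm above the table); origin: underside. Loose bystander
- jar: black screw-top jar, 44 mm across, 62 high, on the bench in front of the control unit; origin: underside. Loose bystander
- dish: white ceramic dish, 72 mm across, 18 high, on the bench in front of the dust collector; origin: underside. Loose bystander
- bur_block: wooden block 130 x 50 x 32 mm with rows of steel burs standing in it to 70 mm; at the left; origin: underside. Loose bystander
- bench_block: square steel block 70 x 70 x 22 mm, at the right; origin: underside. Loose bystander
- pliers: small pliers with dark red handles, 135 mm long, lying at the left; origin under the joint. Loose bystander
- tweezers: steel tweezers, 135 mm long, lying at the right; origin under the middle. Loose bystander
Mind the look-alikes: they are no part of the job. What is shaped like the unit but pink or yellow is not meant.

How it is judged (in metres and radians):
On the way, in this order (a step that is already met when the one before it is completed fails the run):
1. the socket bar is switched on (value of joint bar_switch above 0.22 rad), for 0.2 s.
2. the dust collector is switched on (value of joint collector_switch above 0.22 rad), for 0.2 s.
3. the control unit is switched on (value of joint unit_switch above 0.22 rad), for 0.2 s.
At the end, for the whole second after the job is handed in: all three big rockers are on (over 0.22 of 0.32 rad), the two small rockers still off (under 0.1 rad), the three devices upright, at rest and within 15 mm of where they stood, and every bystander within 20 mm of its place (value of joint each of bar_switch, collector_switch, unit_switch above 0.22 rad and value of joint each of collector_speed, unit_direction below 0.1 rad and distance of each of bar, collector, unit from where it was at the start of the episode below 0.015 m and angle between each of bar, collector, unit's own z axis and vertical below 0.05 rad and linear speed of each of bar, collector, unit below 0.02 m/s and distance of each of handpiece, tin, jar, dish, bur_block, bench_block, pliers, tweezers from where it was at the start of the episode below 0.02 m); the robot touches nothing.
It fails at once if out of order: the collector is on while the socket bar is off, or the control unit is on while the bar or the collector is off ((value of joint collector_switch above 0.2 rad and value of joint bar_switch below 0.12 rad) or (value of joint unit_switch above 0.2 rad and value of joint any of collector_switch, bar_switch below 0.12 rad)).
It fails at once if a small rocker is switched over (value of joint any of collector_speed, unit_direction above 0.2 rad).
It fails at once if a device is pressed hard (over 25 N) (contact force between any of the fingers, the arm and bar above 25 N or contact force between any of the fingers, the arm and collector above 25 N or contact force between any of the fingers, the arm and unit above 25 N).
It fails at once if a device is shifted, lifted or tipped (15 mm, 0.1 rad) (distance of any of bar, collector, unit from where it was at the start of the episode above 0.015 m or angle between any of bar, collector, unit's own z axis and vertical above 0.1 rad).
It fails at once if a bystander is moved by over 20 mm (distance of any of handpiece, tin, jar, dish, bur_block, bench_block, pliers, tweezers from where it was at the start of the episode above 0.02 m).
It also fails if it takes over 54 s, if anything falls off the work surface, if the arm or the gripper's body presses on something with over 40 N, if the wrist force passes 120 N, or if a joint passes its speed limit or range.

## Working session

There is one attempt and no reset: what is moved stays moved. The work goes in short steps, Python scripts to look and compute and a tool call to move; the robot and the scene stay as the last step left them, time stands still between calls to the robot, and variables do not carry over. Pictures are saved under pics/ and viewed, at most 10 in all, crops included, and the job is handed in when it is done.

Besides the shell and the picture viewer there is one more tool, called by a JSON object that holds its "fn" and its "kwargs". carry_out: Moves the arm, as the interface text tells. Its arguments: {"type":"object","properties":{"motion":{"type":"array"}},"required":["motion"]}

```bash
mkdir -p pics; python3 - <<'E'
from cell import env
import cv2
print(env.tip_extent, env.state())
for n in ("scene","side"):
    c=env.read_camera(n); cv2.imwrite(f"pics/{n}0.png",cv2.resize(c["color"][:,:,::-1],(800,600),interpolation=cv2.INTER_CUBIC))
    print(n,c["K"],c["dist"],c["R"],c["t"])
E
```

```text
8.0 {'t': 0.0, 'joints': array([-1.39360201e+00,  4.91545141e-01,  1.55945706e+00, -1.10526691e-05,
        1.09166461e+00, -1.05595218e-01]), 'qvel': array([ 1.73544952e-03,  9.16283557e-04,  1.26105256e-03,  9.00679931e-05,
       -7.23163501e-04,  2.96425249e-04]), 'tau': array([ 2.17834553e-03, -6.12638283e+01, -2.58178908e+01,  6.93047815e-02,
        4.82777855e-02, -1.26368022e-04]), 'eef_pos': array([ 174.37854998, -599.94114531,  222.06807212]), 'tcp_rot': array([-3.14052344e+00, -1.03467573e-04,  2.82794585e-01]), 'ft_force': array([ 0.41704982,  0.35511999, -0.51740714]), 'moment': array([-0.01325521,  0.04678443,  0.01714469]), 'grip_force': 0.0, 'opening': 1.0016110141456367}
scene [[415.20560527   0.         254.39945843]
 [  0.         415.20560527 188.63391811]
 [  0.           0.           1.        ]] [0.01184731 0.         0.         0.         0.        ] [[ 0.27911273  0.96014448  0.01478701]
 [ 0.73875438 -0.20486631 -0.64208393]
 [-0.61346398  0.19013776 -0.76649173]] [-119.54749075 -275.88592129 1637.49810524]
side [[386.045171     0.         253.89942622]
 [  0.         386.045171   183.66720131]
 [  0.           0.           1.        ]] [-0.04136794  0.          0.          0.          0.        ] [[-0.93716358 -0.34821363 -0.02171843]
 [-0.17138269  0.51368478 -0.84068777]
 [ 0.30389537 -0.7841398  -0.54108445]] [ 437.4815146   204.36537002 1081.41754805]
```

View pics/scene0.png

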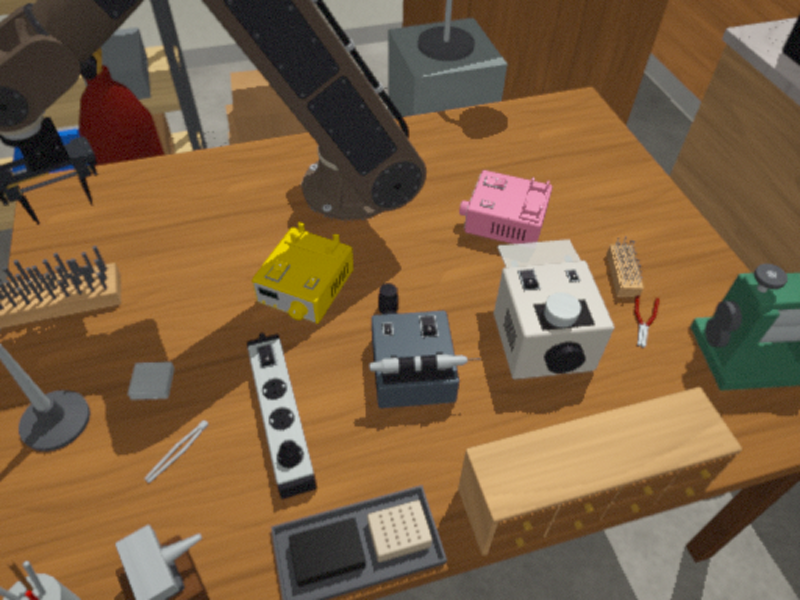

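View pics/side0.png

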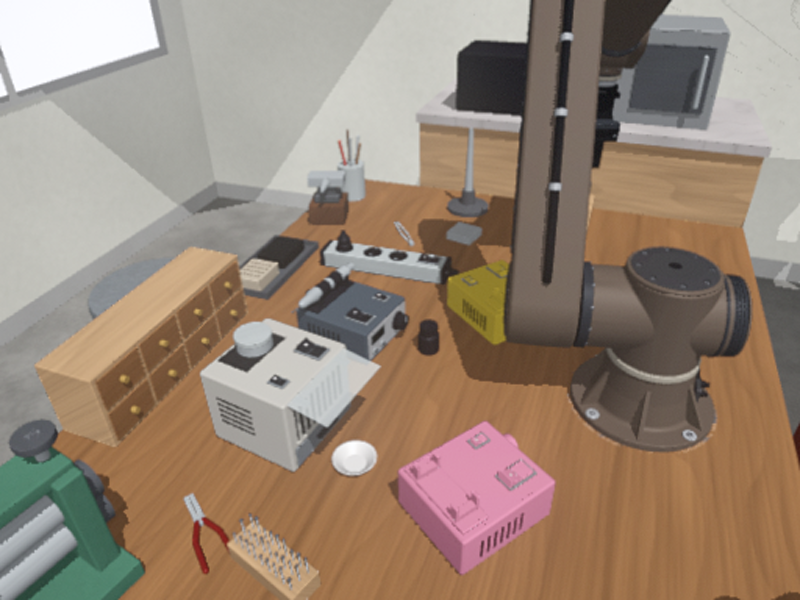

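Scene view (800x600): big rockers at about bar (266,352), unit (430,325), collector (529,280). Side view: bar (435,262), unit (358,311), collector (312,348). The pink and yellow boxes are look-alikes. I'll triangulate these roughly, then refine with the wrist camera.

```bash
cat > h.py <<'E'
import numpy as np, cv2
from scipy.spatial.transform import Rotation as Ro
def ray(c,uv,R=None,t=None):
    R=c["R"] if R is None else R; t=c["t"] if t is None else t
    n=cv2.undistortPoints(np.array([[uv]],float),np.array(c["K"]),np.array(c["dist"]))[0,0]
    return -np.array(R).T@np.array(t), np.array(R).T@np.array([n[0],n[1],1])
def wristRt(c,s):
    T=np.eye(4);T[:3,:3]=Ro.from_euler('xyz',s["tcp_rot"]).as_matrix();T[:3,3]=s["eef_pos"]
    W=np.linalg.inv(T@np.array(c["hand_eye"]));return W[:3,:3],W[:3,3]
def tri(rs):
    A=0;b=0
    for o,d in rs:
        d=d/np.linalg.norm(d);P=np.eye(3)-np.outer(d,d);A=A+P;b=b+P@o
    return np.linalg.solve(A,b)
def atz(r,z): o,d=r; return o+d*(z-o[2])/d[2]
E
python3 - <<'E'
from cell import env
from h import *
np.set_printoptions(precision=1,suppress=True)
a=env.read_camera("scene");b=env.read_camera("side");w=env.read_camera("wrist")
print(w["hand_eye"],w["K"],w["dist"])
k=.64
for n,p,q in [("bar",(266,352),(435,262)),("barplug",(290,455),(344,240)),("unit",(430,325),(358,311)),("usmall",(388,329),(381,297)),("coll",(529,280),(312,348)),("csmall",(572,276),(278,380)),("tin",(563,302),(253,333))]:
    ra=ray(a,(p[0]*k,p[1]*k));rb=ray(b,(q[0]*k,q[1]*k))
    print(n,tri([ra,rb]),*[atz(r,{"b":50,"u":86,"c":156,"t":180}[n[0]]) for r in (ra,rb)])
E
```

```text
[[  -0.    -1.    -0.3   69.1]
 [   1.    -0.     0.    -0.5]
 [  -0.    -0.3    1.  -162.8]
 [   0.     0.     0.     1. ]] [[309.6   0.  255.3]
 [  0.  309.6 192.7]
 [  0.    0.    1. ]] [-0.  0.  0.  0.  0.]
bar [ 477.4 -283.1   40.7] [ 487.8 -281.1   50. ] [ 471.3 -272.6   50. ]
barplug [ 712.4 -277.8   62. ] [ 711.7 -274.6   50. ] [ 720.2 -305.2   50. ]
unit [537.8  28.5  93.3] [536.1  32.5  86. ] [540.5  15.3  86. ]
usmall [518.9 -48.2  82.3] [523.6 -48.   86. ] [515.8 -45.3  86. ]
coll [529.5 226.6 153.8] [534.1 227.1 156. ] [526.2 226.2 156. ]
csmall [542.9 311.6 152.9] [546.7 310.7 156. ] [539.6 313.1 156. ]
tin [618.2 251.2 181.6] [617.6 252.5 180. ] [619.2 248.8 180. ]
```

{"fn": "carry_out", "kwargs": {"motion": [[40,-21.6,-6,0,1],[40,-21.6,-6,0,1],[40,-21.6,-6,0,1],[40,-21.6,-6,0,1],[40,-21.6,-6,0,1],[40,-21.6,-6,0,1],[40,-21.6,-6,0,1],[40,-21.6,-6,0,1],[40,-21.6,-6,0,1],[40,-21.6,-6,0,1],[0,0,0,8.1,1],[0,0,0,8.1,1]]}}

```text
t: 1.45
eef_pos: [499.2, -279.8, 282.6]
tcp_rot: [3.142, -0.0, -0.003]
ft_force: [-0.3, -0.1, -0.1]
opening: 0.049
grip_force: 0.0
```

{"fn": "carry_out", "kwargs": {"motion": [[0,0,0,0,1],[0,0,0,0,1]]}}

```text
t: 1.65
eef_pos: [498.2, -281.2, 282.6]
tcp_rot: [3.142, 0.0, 0.004]
ft_force: [-0.1, -0.4, 0.1]
opening: 0.003
grip_force: 0.0
```

```bash
cat > shot.py <<'E'
import sys,pickle
from cell import env
from h import *
n=sys.argv[1]; s=env.state(); c=env.read_camera("wrist"); pickle.dump((s,c),open(f"pics/{n}.pkl","wb"))
cv2.imwrite(f"pics/{n}.png",cv2.resize(c["color"][:,:,::-1],(800,600),interpolation=cv2.INTER_CUBIC)); print(s["t"],s["eef_pos"],s["tcp_rot"],s["ft_force"],s["opening"])
E
python3 shot.py bar1
```

```text
1.65 [ 498.17366488 -281.19061152  282.57921092] [3.14158378e+00 9.15359786e-05 4.07548806e-03] [-0.10099013 -0.44949081  0.14837617] 0.0033584186162663506
```

View pics/bar1.png

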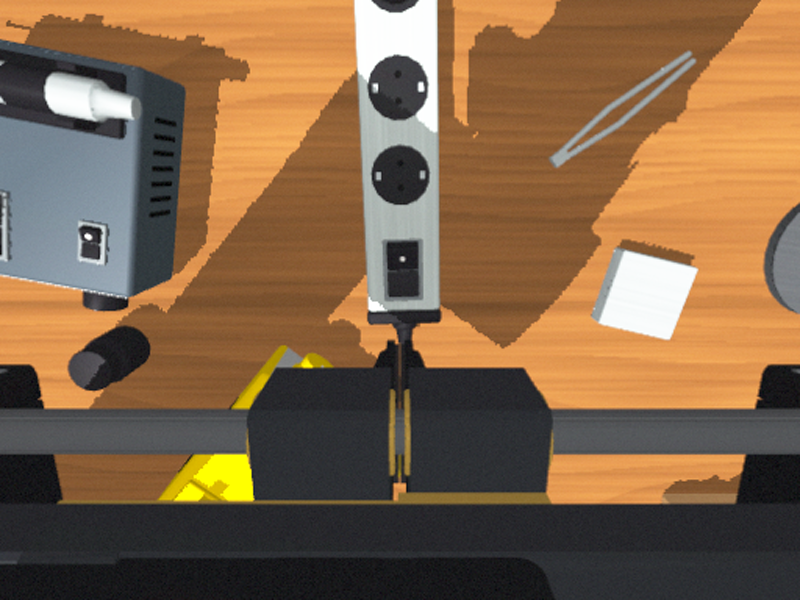

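Wrist view: the bar's switch frame spans (383–421, 240–299), centre about (402.5,269.5). Sockets are at (400,174) and (398,87). The unit's small rocker is at (92,243), and the closed fingertips show at (400,350).

```bash
python3 - <<'E'
import pickle
from h import *
np.set_printoptions(precision=1,suppress=True)
s,c=pickle.load(open("pics/bar1.pkl","rb"));R,t=wristRt(c,s)
f=lambda u,z:atz(ray(c,(u[0]*.64,u[1]*.64),R,t),z)
for n,u,z in [("piv",(402.5,269.5),47),("frame lo",(402.5,299),47),("frame hi",(402,240),47),("fl",(383,269),47),("fr",(422,269),47),("s1",(400.5,174),44),("s2",(398,87),44),("end",(404,311),44),("usm",(92,243),83),("el",(368,311),44),("er",(440,311),44)]: print(n,f(u,z))
# tip projection check
X=R@(s["eef_pos"]+np.array([0,0,-8]))+t; p=c["K"]@X; print("tip px",p[:2]/p[2]/.64)
E
```

```text
piv [ 490.4 -284.4   47. ]
frame lo [ 464.9 -284.5   47. ]
frame hi [ 515.1 -283.9   47. ]
fl [ 490.7 -268.1   47. ]
fr [ 490.8 -300.7   47. ]
s1 [ 567.7 -282.4   44. ]
s2 [ 632.4 -280.3   44. ]
end [ 453.4 -285.9   44. ]
usm [516.9 -50.6  83. ]
el [ 453.3 -254.9   44. ]
er [ 453.5 -316.9   44. ]
tip px [398.8 363.6]
```

{"fn": "carry_out", "kwargs": {"motion": [[9,2.6,0,0,1],[0,0,40,0,1],[0,0,40,0,1],[0,0,40,0,1],[0,0,40,0,1],[0,0,30,0,1],[0,0,10,0,1],[0,0,0,0,1],[0,0,0,0,1]]}}

```text
t: 2.6
eef_pos: [508.0, -284.3, 83.8]
tcp_rot: [3.141, -0.001, 0.0]
ft_force: [0.0, -0.6, -0.1]
opening: 0.001
grip_force: 0.0
```

```bash
python3 shot.py bar2
```

```text
2.6 [ 507.99439161 -284.29249656   83.79306652] [ 3.14057730e+00 -1.35522667e-03  4.22649573e-04] [ 0.02578259 -0.63836576 -0.09783615] 0.0011599775649605772
```

View pics/bar2.png

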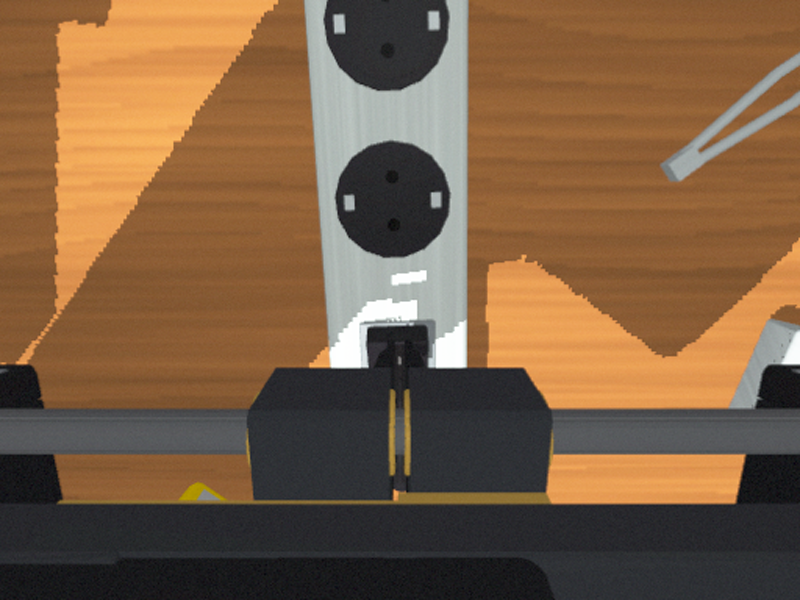

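Wrist view close up: the tips sit over the rear half, with the switch frame centred near (398,345) and the rear frame edge at row 321. Alignment is good.

{"fn": "carry_out", "kwargs": {"motion": [[0,0,8,0,1],[0,0,8,0,1],[0,0,2,0,1],[0,0,2,0,1],[0,0,0,0,1],[0,0,0,0,1]]}}

```text
t: 3.25
eef_pos: [507.4, -283.8, 62.8]
tcp_rot: [3.141, -0.0, 0.0]
ft_force: [2.1, 0.3, 1.4]
opening: 0.006
grip_force: 0.8
```

{"fn": "carry_out", "kwargs": {"motion": [[0,0,1,0,1],[0,0,1,0,1],[0,0,1,0,1],[0,0,0,0,1],[0,0,0,0,1]]}}

```text
t: 3.75
eef_pos: [507.2, -283.8, 59.6]
tcp_rot: [3.142, 0.0, 0.0]
ft_force: [2.3, 0.4, 3.1]
opening: 0.006
grip_force: 1.3
```

Tipping along; tip about 51.6.

{"fn": "carry_out", "kwargs": {"motion": [[0,0,0.7,0,1],[0,0,0.7,0,1],[0,0,0,0,1],[0,0,0,0,1]]}}

```text
t: 4.15
eef_pos: [507.3, -283.8, 58.2]
tcp_rot: [3.141, -0.0, 0.0]
ft_force: [2.5, -0.2, 1.9]
opening: 0.006
grip_force: 1.6
```

{"fn": "carry_out", "kwargs": {"motion": [[0,0,0.7,0,1],[0,0,0.5,0,1],[0,0,0,0,1],[0,0,0,0,1]]}}

```text
t: 4.55
eef_pos: [507.4, -283.8, 57.6]
tcp_rot: [3.141, -0.001, 0.0]
ft_force: [0.9, 1.4, 9.1]
opening: 0.003
grip_force: 4.7
```

Firm stop at 9 N, so it's on. I'll lift and move to view both other devices.

{"fn": "carry_out", "kwargs": {"motion": [[0,0,-10,0,1],[0,0,-40,0,1],[0,0,-45,0,1],[0,0,-45,0,1],[0,0,-45,0,1],[0,0,-45,0,1],[0,0,-45,0,1],[5,-45,0,0,1],[5,-45,0,0,1],[5,-45,0,0,1],[5,-45,0,0,1],[5,-45,0,0,1]]}}

```text
t: 5.75
eef_pos: [531.3, -57.0, 332.0]
tcp_rot: [-3.142, 0.002, -0.0]
ft_force: [-0.1, -0.2, -0.4]
opening: 0.006
grip_force: 0.0
```

{"fn": "carry_out", "kwargs": {"motion": [[5,-45,0,0,1],[5,-45,0,0,1],[0,-45,0,0,1],[0,-45,0,0,1],[0,0,0,0,1],[0,0,0,0,1],[0,0,0,0,1]]}}

```text
t: 6.45
eef_pos: [541.9, 120.5, 331.9]
tcp_rot: [3.141, 0.001, -0.0]
ft_force: [-1.2, -0.8, -0.9]
opening: 0.004
grip_force: 0.0
```

```bash
python3 shot.py cu1
```

```text
6.45 [541.94680495 120.46022733 331.91122023] [ 3.14108438e+00  8.85858954e-04 -4.57606148e-04] [-1.2271833  -0.75502616 -0.88846113] 0.004130857104271933
```

View pics/cu1.png

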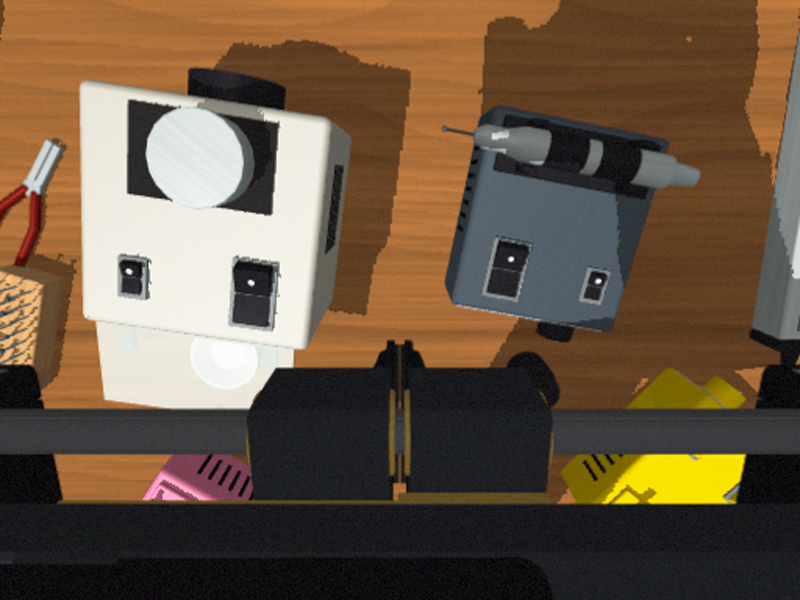

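Wrist view: the collector's big frame centre is about (254,293) and its small rocker (133,277). The unit's big frame centre is about (508.5,268.5) and its small rocker (594,286).

```bash
python3 - <<'E'
import pickle
from h import *
np.set_printoptions(precision=1,suppress=True)
s,c=pickle.load(open("pics/cu1.pkl","rb"));R,t=wristRt(c,s)
f=lambda u,z:atz(ray(c,(u[0]*.64,u[1]*.64),R,t),z)
for n,b,m,z in [("coll",(254,293.5),(133,277),153),("unit",(508.5,268.5),(594,286),83)]:
    B,M=f(b,z),f(m,z); L=(M-B) if n=="coll" else (B-M)
    yaw=np.arctan2(-L[0],L[1]); print(n,B,M,"sep",np.linalg.norm(L),"yaw",yaw,"deg",np.degrees(yaw),"spot",B[:2]+17*np.array([np.cos(yaw),np.sin(yaw)]))
for u in [(233,258),(278,264),(274,330),(229,324)]: print(f(u,153))
for u in [(494,237),(532,242),(522,300),(485,295)]: print(f(u,83))
E
```

```text
coll [527.4 225.6 153. ] [539.8 312.  153. ] sep 87.24301605363627 yaw -0.14269342234788973 deg -8.175730864811824 spot [544.2 223.2]
unit [532.1  25.4  83. ] [516.4 -50.3  83. ] sep 77.23139488924211 yaw -0.20399691800351533 deg -11.688162435277748 spot [548.7  21.9]
[553.5 238.6 153. ]
[549.1 206.7 153. ]
[499.5 212.9 153. ]
[504.2 245.9 153. ]
[559.3  39.2  83. ]
[555.    6.6  83. ]
[503.9  11.9  83. ]
[508.5  44.7  83. ]
```

{"fn": "carry_out", "kwargs": {"motion": [[1,-40,0,0,1],[1,-40,0,0,1],[0,-22.5,0,0,1],[0,0,0,8.2,1],[0,0,40,0,1],[0,0,40,0,1],[0,0,40,0,1],[0,0,20,0,1],[0,0,5,0,1],[0,0,0,0,1],[0,0,0,0,1]]}}

```text
t: 7.6
eef_pos: [545.0, 223.4, 188.3]
tcp_rot: [-3.141, -0.002, -0.144]
ft_force: [-0.1, -0.0, 0.2]
opening: 0.005
grip_force: 0.0
```

```bash
python3 shot.py c2
```

```text
7.6 [544.99575365 223.36665978 188.34748938] [-3.14095336e+00 -1.78757556e-03 -1.43862556e-01] [-0.14702788 -0.02650826  0.22718794] 0.005473496741606396
```

View pics/c2.png

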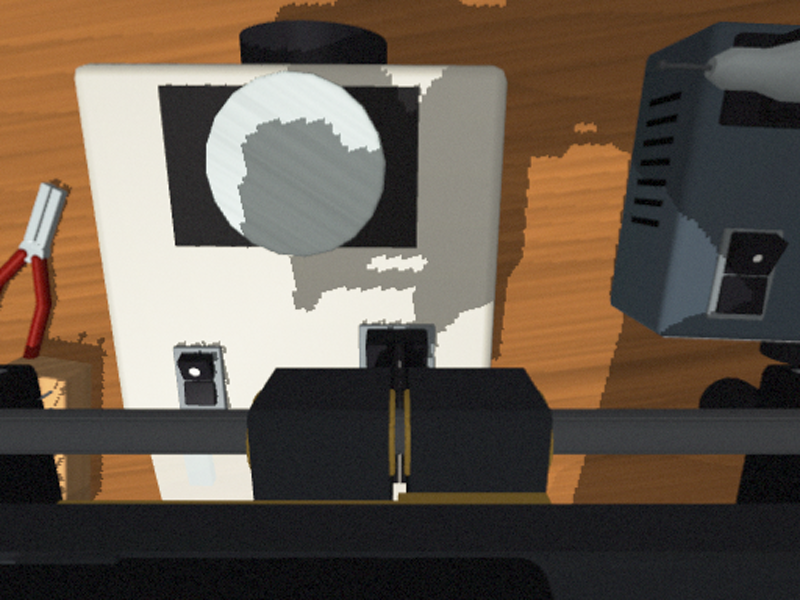

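The collector view matches the bar's alignment: frame centred at column 397, rear edge at row 324. Pressing.

{"fn": "carry_out", "kwargs": {"motion": [[0,0,8,0,1],[0,0,5,0,1],[0,0,2,0,1],[0,0,2,0,1],[0,0,2,0,1],[0,0,2,0,1],[0,0,0,0,1],[0,0,0,0,1]]}}

```text
t: 8.45
eef_pos: [544.3, 223.8, 166.1]
tcp_rot: [-3.141, -0.0, -0.143]
ft_force: [1.6, -0.6, 2.0]
opening: 0.005
grip_force: 1.2
```

{"fn": "carry_out", "kwargs": {"motion": [[0,0,1,0,1],[0,0,1,0,1],[0,0,0,0,1],[0,0,0,0,1]]}}

```text
t: 8.85
eef_pos: [544.4, 223.8, 164.2]
tcp_rot: [-3.141, -0.001, -0.143]
ft_force: [2.4, -0.5, 3.6]
opening: 0.005
grip_force: 2.2
```

{"fn": "carry_out", "kwargs": {"motion": [[0,0,0.6,0,1],[0,0,0.5,0,1],[0,0,0,0,1],[0,0,0,0,1]]}}

```text
t: 9.25
eef_pos: [544.5, 223.8, 163.6]
tcp_rot: [-3.141, -0.001, -0.143]
ft_force: [0.9, -0.6, 10.0]
opening: 0.003
grip_force: 4.7
```

Collector is on, with the stop at 10 N. Next the unit.

{"fn": "carry_out", "kwargs": {"motion": [[0,0,-10,0,1],[0,0,-40,0,1],[0,0,-40,0,1],[0,0,-30,0,1],[6.6,39.9,0,0,1],[6.6,39.9,0,0,1],[6.6,39.9,0,0,1],[6.6,39.9,0,0,1],[6.6,39.7,0,0,1],[0,0,0,3.5,1],[0,0,40,0,1],[0,0,40,0,1]]}}

```text
t: 10.45
eef_pos: [548.1, 21.5, 202.6]
tcp_rot: [-3.141, -0.001, -0.205]
ft_force: [1.0, -0.1, -0.2]
opening: 0.003
grip_force: 0.0
```

{"fn": "carry_out", "kwargs": {"motion": [[0,0,40,0,1],[0,0,30,0,1],[0,0,10,0,1],[0,0,0,0,1],[0,0,0,0,1]]}}

```text
t: 10.95
eef_pos: [549.0, 21.8, 124.1]
tcp_rot: [-3.141, -0.001, -0.204]
ft_force: [1.1, -0.7, 0.3]
opening: 0.005
grip_force: 0.0
```

```bash
python3 shot.py u2
```

```text
10.95 [548.99817753  21.80273179 124.10011018] [-3.14149490e+00 -1.11560267e-03 -2.04119310e-01] [ 1.06275106 -0.70047365  0.27496638] 0.00516355111787296
```

View pics/u2.png

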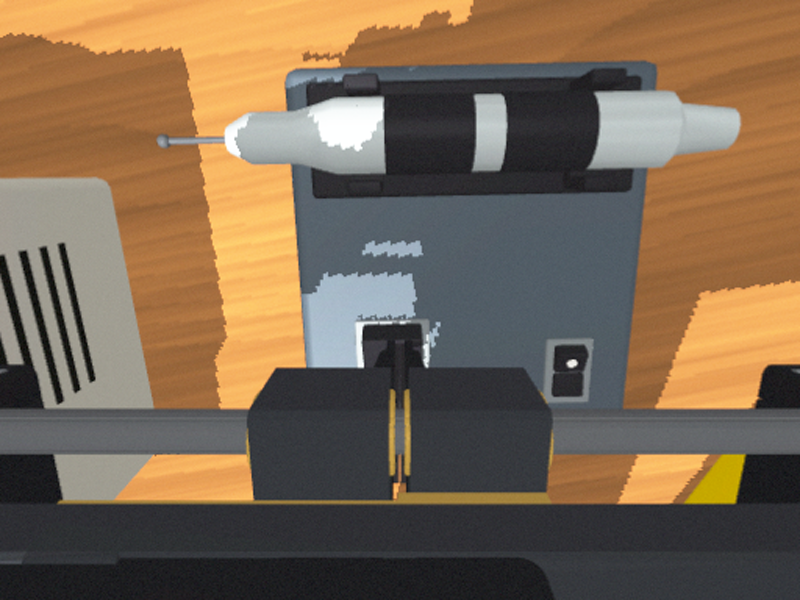

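Unit view: frame centred at about column 393 and row 345, with the tip at column 400, so I'll shift about 2.5 mm to the left. The handpiece is well clear.

{"fn": "carry_out", "kwargs": {"motion": [[0,-2.5,8,0,1],[0,0,8,0,1],[0,0,4,0,1],[0,0,2,0,1],[0,0,2,0,1],[0,0,2,0,1],[0,0,2,0,1],[0,0,0,0,1],[0,0,0,0,1]]}}

```text
t: 11.9
eef_pos: [549.0, 24.2, 94.9]
tcp_rot: [3.142, 0.0, -0.204]
ft_force: [1.4, -0.5, 2.2]
opening: 0.005
grip_force: 1.1
```

{"fn": "carry_out", "kwargs": {"motion": [[0,0,0.8,0,1],[0,0,0.8,0,1],[0,0,0,0,1],[0,0,0,0,1]]}}

```text
t: 12.3
eef_pos: [549.1, 24.2, 93.8]
tcp_rot: [3.142, -0.001, -0.204]
ft_force: [0.4, -0.2, 8.7]
opening: 0.003
grip_force: 4.2
```

On. I'll lift and check.

{"fn": "carry_out", "kwargs": {"motion": [[0,0,-10,0,1],[0,0,-40,0,1],[0,0,-45,0,1],[0,0,-45,0,1],[0,0,-45,0,1],[0,0,-45,0,1],[0,0,-30,0,1],[-20,0,0,0,1],[-20,0,0,0,1],[0,0,0,0,1],[0,0,0,0,1],[0,0,0,0,1]]}}

```text
t: 13.5
eef_pos: [510.3, 32.2, 353.2]
tcp_rot: [3.141, 0.0, -0.204]
ft_force: [-0.6, -0.9, 0.2]
opening: 0.004
grip_force: 0.0
```

```bash
python3 shot.py end
```

```text
13.5 [510.25483747  32.22945972 353.19084536] [ 3.14141768e+00  4.33496654e-04 -2.04230357e-01] [-0.59290811 -0.90866731  0.2283021 ] 0.0037994714452289835
```

View pics/end.png

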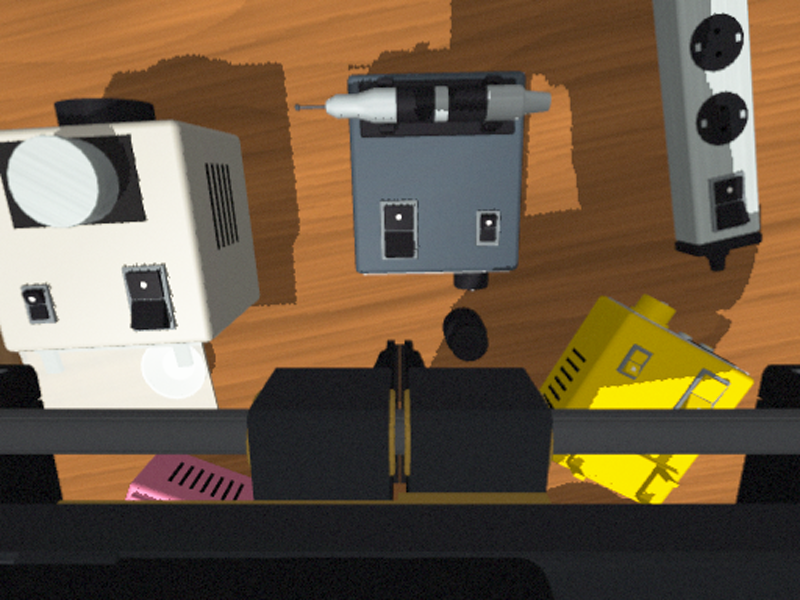

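The end view shows all three big rockers tipped with the front half raised, at bar (730,200), unit (399,230) and collector (149,297). The small rockers and bystanders look unchanged.

```bash
python3 -c "
from cell import env
print(env.job_done())"
```

```text
the job is handed in; nothing more can be done
None
```

I switched on the socket bar, then the dust collector, then the control unit; each rocker was pressed to its stop at about 9–10 N, and the last picture showed all three on with nothing else visibly moved. The job is handed in at about 13.5 s, but hand-in returned no verdict.

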